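Close a heat sink up in the marking-out jig

ROBOT

A 6-joint arm with a two-finger parallel gripper is mounted at the origin on the work surface. World frame = base frame: x ahead of the robot, y to its left, z up, the work surface at z = 0. Lengths are in mm, angles in rad, forces in N, time in s.
With the tool pointing down it reaches from about 400 to 925 mm from the base axis. Payload 12.5 kg.
Tool frame: the origin (TCP) lies midway between the tips of the shut fingers; the grasp point (between the pads) lies 19 mm behind it; z points along the fingers, y is the line along which they close (so a half turn about z gives the same grasp; the last joint's range is limited). The gripper opens to 95 mm and grips with 3 to 60 N. Pads are 20 mm wide; open, the fingers measure 119 mm over their backs; the gripper's body (75 mm by 180 mm) begins 59 mm behind the grasp point.
Start: joints at [1.229, 0.491, 1.559, -0, 1.092, -0.106], TCP at [145.995, 607.727, 214.661] pointing down, gripper open.
Joint ranges: [-3.1, 3.1], [-0.84, 2.19], [0.05, 2.79], [-1.13, 4.28], [0.06, 2.93], [-2.69, 2.69]. Speed limits (rad/s): [2.22, 2.22, 2.79, 3.14, 3.14, 3.14].

INTERFACE

Orientations are given as [roll, pitch, yaw] about the fixed x, y, z axes, in that order (R = Rz(yaw) Ry(pitch) Rx(roll)).
In Python, from cell import state, viewer, env, models gives the robot as it stands. The module is installed in compiled form; this text tells all that it offers.
- The arm moves only by the tool arm_command, never from a script. Its argument "rows" is a list of rows, each a list of 2 entries, a list of its own where there are three numbers: the shift along the tool's x, y, z normalised to -1 to 1, where 1 is 0.25 m, then the turn about the tool's z normalised to -1 to 1, where 1 is pi rad. A call has exactly 5 rows; each row shifts and turns the commanded pose from where the row before left it, along the tool's axes as they then stand; what a row does not reach is not made up. A row lasts 1/10 s, in which the tool goes at most 50 mm and 8.59 degrees, less where a joint would pass 70% of its speed; a pose out of reach is approached as far as the arm can. A call with a number of a shift or a turn outside -1 to 1 is refused whole. A call with a gripper value outside its range is refused whole. "claw" is the opening, from 0 (shut) to 1 (fully open), set as the call begins (left out, the last holds). The fingers move at their own pace and stop on an object; the grip force is fixed at half the most. Time passes only in rows, so rows that do not move let the fingers close, or fill a call up. It gives the time, the measured TCP pose, the force, the opening and the grip force at its end, in the units of the state.
- state(): the state, without advancing time (a new reading comes with each control period).
- viewer.read_camera(name): name is "scene" or "top"; returns (picture, depth): 400x640x3 uint8, red, green, blue; 400x640 float32, mm along the optical axis (not along the pixel's ray), 0 where there is no reading.
- viewer.get_calibration(name): a dict with "camera_matrix" (3x3 intrinsics, pixels), "world_to_cam" (4x4, takes a point from world to camera coordinates). Camera axes: x right, y up, looking along -z (the intrinsics and any distortion apply to the point x, -y, -z); pixel columns grow to the right and rows downward; lengths in mm; the calibration is good to about 2 mm. A picture is of the moment at which its call begins. get_calibration takes no time and is no camera call.
- env.job_done(): hands the job in; it is judged then, once.
Trained networks look in the newest picture that a camera, given by its name, has taken for a name from the list of things; names that differ only in an ending like _2 or _b are one class to them, and where a whole thing is asked for, a point or a joint stands for the part that bears it (a point fixed in the world has none). Each returns a list of dicts, best first, with "confidence" (0 to 1); they miss things now and then, are a little off and sometimes report something else, mostly with a low value. They report only what shows in the picture. A call takes as long as a camera call. They do not tell look-alikes from the thing itself.
- models.search_frame(camera, label): "position" ([x, y, z] in mm, in world coordinates, good to about 4 mm: the middle of the surface that is visible of it).
- models.mark_of(camera, label): "position" ([x, y, z] in mm, in world coordinates, good to about 4 mm: a listed point, or the origin of a listed thing).
The state is a dict: "t": time; "joints": joint angles; "qvel": joint speeds; "tau": joint torques, N m; "eef_pos": TCP position; "tcp_rot": TCP orientation; "ft_force": force on the tool from outside, world axes, zero at the start; "moment": the same for the moment, N m; "opening": opening from 0.0 (shut) to 1.0 (fully open); "grip_force": force on a finger pad.
Only numpy, scipy, OpenCV 4.12 (cv2) and the standard library are available. Lean on these libraries where they do the work, as an engineer would, in place of code of your own. Each camera call takes 0.05 s, during which the arm holds its last target. There are 200 camera calls.

TASK

Push the large finned heat sink across the bench until its long side is flat against the jig's long fence, and push the sliding stop along the fence so that the heat sink is closed up snugly, with no play, between the sliding stop and the end stop. Only push: the heat sink must stay flat on the bench, never lifted. Leave the other things where they stand.

Things in the scene. Friction and masses are not known exactly. Their poses are not given: they have to be found in the camera images.
- heat_sink: the large black finned heat sink, loose on the bench, about 0.26 kg: 56 mm deep (its own x) x 100 mm long (its own y) x 36 mm high. Fins run along its length and its two long sides are flat walls of full height. Origin at the centre of its underside. Starts with a long side roughly towards the fence, turned up to 0.3 rad from it, 80 to 110 mm short of it. Slides with ordinary friction (1 to 3 N).
- jig: the marking-out jig, fixed to the bench: an aluminium L. Origin on the bench at the inner corner. The long fence is 16 mm thick and 40 mm high; its face is the plane x = 0 of this frame and runs along y from 0 to -390 mm; the work side is negative x. The end stop's face is the plane y = 0; the stop is 30 mm thick (y 0 to 30 mm), reaches 55 mm out from the fence and is 40 mm high. Heat sink home: its centre at x = -28 mm, y = -50 mm, square with this frame.
- slide_stop (a joint): sliding stop on the fence, in m: 0 with its face 300 mm from the end stop, growing as it is pushed along the fence (+y of the jig) towards the end stop; face to end stop = 0.300 - value, so it is 0.200 when the heat sink fills the space. Range 0 to 0.215. Moves at about 2 N of push and stays where it is left.
- slide_face (a point): centre of the sliding stop's working face (the face that looks to the end stop), 22 mm above the bench, 27.5 mm out from the fence; axes parallel to the jig's. The stop is a steel block 30 mm thick: its back face, to be pushed, lies 30 mm behind this point (-y of the jig), spans 3 to 52 mm out from the fence and 3 to 50 mm in height; a 10 mm high brass thumbscrew stands on its top.
- transformer: small mains transformer: dark iron core with copper winding, 58 x 56 x 48 mm; origin at the centre of its underside; bystander standing beside the heat sink, in front of the fence, to be left alone.
- small_sink: small black finned heat sink 30 x 40 x 26 mm; origin at the centre of its underside; bystander, not the one to be set up, to be left alone.
- spool: grey spool of solder, standing, 54 mm across, 50 mm high; origin at the centre of its underside; bystander, to be left alone.
- capacitor: black can capacitor, standing, 35 mm across, 50 mm high; origin at the centre of its underside; bystander, to be left alone.
- screwdriver: screwdriver lying flat on the bench; origin at the middle of its length, on the bench; bystander, to be left alone.
- drawer_bin: clear plastic small-parts drawer 110 x 55 x 40 mm; origin at the centre of its underside; bystander behind the fence, to be left alone.
- tin: open steel tin 70 mm across, 45 mm high; origin at the centre of its underside; bystander behind the fence, to be left alone.
Not all that is in view belongs to the job. Leave any yellow look-alike of the heat_sink alone.

How it is judged:
By the outcome, as a careful person would: the job done as asked, in the order asked, and still so for the second after the job is handed in, with the robot touching nothing.
It also fails if it takes over 48 s, if anything falls off the work surface, if the arm or the gripper's body presses on something with over 40 N, if the wrist force passes 120 N, or if a joint passes its speed limit or range.

## Working session

There is one attempt and no reset: what is moved stays moved. The work goes in short steps, Python scripts to look and compute and a tool call to move; the robot and the scene stay as the last step left them, time stands still between calls to the robot, and variables do not carry over. Pictures are saved under pics/ and viewed, at most 10 in all, crops included, and the job is handed in when it is done.

Besides the shell and the picture viewer there is one more tool, called as name(argument=value, ...), one argument or row to a line, values as JSON. arm_command: Moves the arm, as the interface text tells. Scaled input: -1 to 1 covers 0.25 m each way for a shift and pi rad each way for a turn. Its arguments: {"type":"object","properties":{"rows":{"type":"array","items":{"type":"array"}},"claw":{"type":"number"}},"required":["rows"]}

```bash
mkdir -p pics; cat > h.py <<'E'
import numpy as np, cv2
from cell import state, viewer, env, models
def cam(n):
    im,d=viewer.read_camera(n); c=viewer.get_calibration(n)
    return im,d,np.array(c["camera_matrix"]),np.array(c["world_to_cam"])
def cloud(d,K,T):
    v,u=np.indices(d.shape)
    x=(u-K[0,2])/K[0,0]*d; y=(v-K[1,2])/K[1,1]*d
    P=np.stack([x,-y,-d,np.ones_like(d)],-1)
    return (P@np.linalg.inv(T).T)[...,:3]
def proj(p,K,T):
    q=T@np.array([*p,1.]); return K[0,0]*q[0]/-q[2]+K[0,2], K[1,1]*-q[1]/-q[2]+K[1,2]
E
python3 - <<'E'
from h import *
for n in("top","scene"):
    im,d,K,T=cam(n); cv2.imwrite(f"pics/{n}0.png",im[...,::-1]); np.savez(f"{n}0.npz",im=im,d=d,K=K,T=T)
    for l in["heat_sink","jig","slide_face","transformer","small_sink","spool","capacitor","screwdriver"]:
        print(n,l,[(np.round(r["position"]).tolist(),round(r["confidence"],2)) for r in models.mark_of(n,l)[:3]])
s=state();print(s["t"],s["tcp_rot"],s["opening"])
E
```

```text
top heat_sink [([540.0, 13.0, -1.0], 0.93), ([405.0, 120.0, -3.0], 0.85)]
top jig [([650.0, 95.0, -4.0], 0.6)]
top slide_face [([643.0, -198.0, 26.0], 0.87), ([534.0, -99.0, 1.0], 0.19)]
top transformer [([534.0, -96.0, 0.0], 0.6), ([599.0, 356.0, 2.0], 0.55)]
top small_sink [([476.0, 233.0, 1.0], 0.56)]
top spool [([598.0, 362.0, 3.0], 0.54)]
top capacitor [([539.0, 15.0, -0.0], 0.64), ([451.0, -284.0, 0.0], 0.59)]
top screwdriver [([408.0, -408.0, 4.0], 0.63), ([645.0, -201.0, 24.0], 0.61)]
scene heat_sink [([403.0, 115.0, 1.0], 0.96), ([542.0, 15.0, -3.0], 0.66)]
scene jig [([654.0, 92.0, -0.0], 0.91)]
scene slide_face [([639.0, -198.0, 24.0], 0.84)]
scene transformer [([538.0, -98.0, -0.0], 0.63)]
scene small_sink [([474.0, 234.0, -4.0], 0.7), ([538.0, -97.0, 2.0], 0.37), ([597.0, 361.0, -1.0], 0.32)]
scene spool [([602.0, 362.0, -2.0], 0.7)]
scene capacitor [([400.0, -404.0, -0.0], 0.65), ([449.0, -286.0, 4.0], 0.5)]
scene screwdriver [([405.0, -406.0, -3.0], 0.68)]
0.9 [3.14140418e+00 3.76948476e-07 2.90578014e+00] 1.0014973029156296
```

View pics/top0.png

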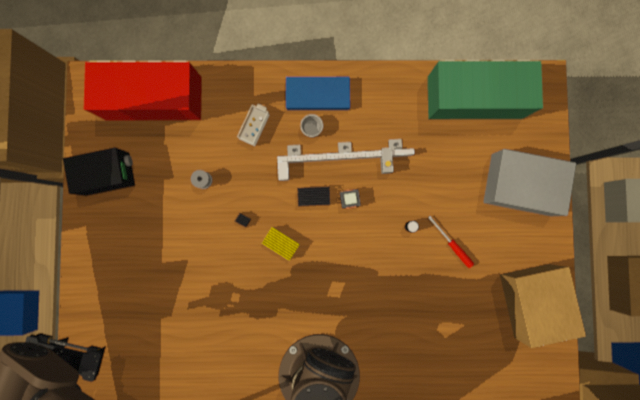

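View pics/scene0.png

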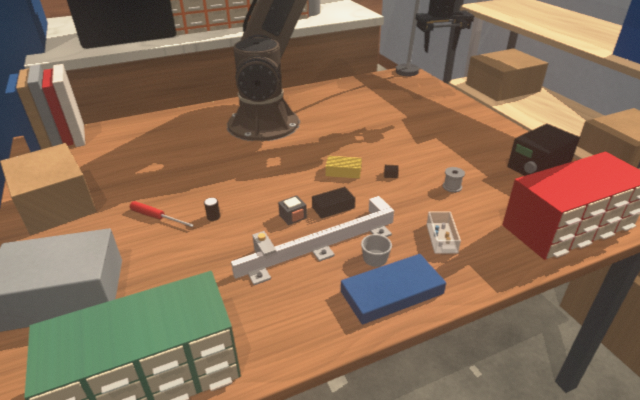

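The top picture shows the lookalikes: the black large sink at px (314,196), the yellow decoy at (280,243), the small sink at (243,219) and the transformer at (349,198). I choose the large black one at (314,196), and next I'll check it in a close crop and measure it.

```bash
python3 - <<'E'
from h import *
crops=[]
for n in("top","scene"):
    z=np.load(n+"0.npz"); d,K,T,im=z["d"],z["K"],z["T"],z["im"]; P=cloud(d,K,T)
    print(n,K[0,0],K[0,2],np.linalg.inv(T)[:3,3].round())
    X,Y,Z=P[...,0],P[...,1],P[...,2]
    b=(abs(X-540)<130)&(abs(Y)<250)&(d>0)&(Z<15); print("bench z",np.median(Z[b]),Z[b].std())
    def rect(name,m):
        p=P[m][:,:2].astype(np.float32); r=cv2.minAreaRect(p); print(name,len(p),"zmed",np.median(Z[m]).round(1),np.round(r[0],1),np.round(r[1],1),round(r[2],1), "mean",p.mean(0).round(1)); return p
    rect("sink",(abs(X-540)<60)&(Y>-52)&(Y<85)&(Z>30)&(Z<42))
    rect("trafo",(abs(X-536)<50)&(Y<-58)&(Y>-140)&(Z>35)&(Z<60))
    f=(X>630)&(X<720)&(Y>-130)&(Y<60)&(Z>33)&(Z<45); p=rect("fence",f)
    k=np.polyfit(p[:,1],p[:,0],1); r=p[:,0]-np.polyval(k,p[:,1]); print("line x=",k,"res",np.percentile(r,[1,10,50,90,99]).round(1))
    rect("endstop",(X>580)&(X<640)&(Y>70)&(Y<150)&(Z>33)&(Z<45))
    rect("slide",(X>600)&(X<652)&(Y<-170)&(Y>-270)&(Z>43)&(Z<53))
c=np.load("top0.npz")["im"][130:260,200:420]
s=np.load("scene0.npz")["im"][140:290,220:410]
a=cv2.resize(c,(790,467),interpolation=cv2.INTER_CUBIC)
cv2.imwrite("pics/crop.png",a[...,::-1])
E
```

```text
top 466.20975960392906 325.52806246223355 [ 457.  -10. 1459.]
bench z -0.46019530986791324 3.5435788758148297
sink 268 zmed 34.7 [544.7  14.5] [98.2 55.8] 89.8 mean [544.9  14.1]
trafo 319 zmed 44.8 [535.7 -98.2] [57.2 56.2] 8.3 mean [535.6 -97.7]
fence 321 zmed 39.0 [666.4 -33.8] [ 17.  188.2] 3.0 mean [666.5 -33.7]
line x= [-5.59840693e-02  6.64617704e+02] res [-8.1 -6.5 -0.   6.6  8.1]
endstop 131 zmed 38.9 [618. 107.] [43.3 29.9] 4.3 mean [617.7 106.7]
slide 77 zmed 49.2 [ 632.8 -212.4] [33.7 30.1] 1.2 mean [ 630.7 -212.7]
scene 467.7471850653804 323.1230892917352 [1441. -412.  755.]
bench z -1.2962802539016138 319.10725392467
sink 529 zmed 34.0 [545.9  15.7] [ 63.8 101.7] 1.4 mean [548.3  14.5]
trafo 331 zmed 43.6 [540.6 -96.4] [57.7 57.1] 7.5 mean [544.5 -98.2]
fence 466 zmed 38.8 [670.5 -35.1] [ 19.6 188.4] 2.5 mean [671.8 -37.9]
line x= [-5.18732200e-02  6.69802452e+02] res [-10.5  -7.7   0.9   6.1   7.7]
endstop 128 zmed 39.1 [618.9 106.9] [42.2 31.4] 0.9 mean [619.8 106.3]
slide 81 zmed 49.3 [ 635.3 -211.6] [33.1 29.9] 2.9 mean [ 636.2 -214.5]
```

View pics/crop.png

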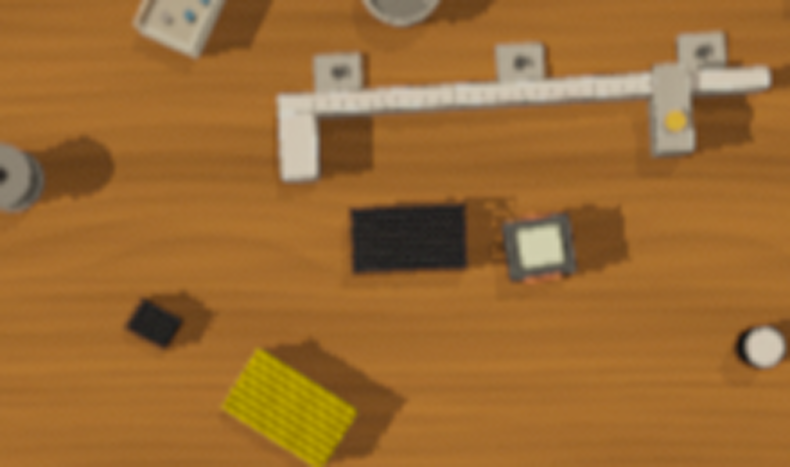

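The crop confirms the black large sink at about crop px (408,238). The transformer is about 30 mm to its right, and the stop with the brass screw is at (672,120). The jig corner is about (652,94) with yaw about 0.054. The sink in the jig frame is about (-111,-74), nearly parallel to the fence, and all measured sizes match the ones given. First I'll turn the tool square to the jig and travel high to behind the sink.

arm_command(
  rows=[
    [[0,0,0],-0.046],
    [[0,0,0],-0.046],
    [[-0.083,-0.168,0],0],
    [[-0.083,-0.168,0],0],
    [[-0.083,-0.168,0],0],
  ],
  claw=0.5,
)

```text
t: 1.4
eef_pos: [215.2, 483.8, 214.5]
tcp_rot: [-3.142, 0.0, -3.087]
ft_force: [1.3, 0.1, 0.4]
opening: 0.635
grip_force: 0.0
```

arm_command(
  rows=[
    [[-0.083,-0.168,0],0],
    [[-0.083,-0.168,0],0],
    [[-0.083,-0.168,0],0],
    [[-0.083,-0.168,0],0],
    [[-0.083,-0.168,0],0],
  ],
)

```text
t: 1.9
eef_pos: [330.2, 279.4, 214.9]
tcp_rot: [3.141, 0.001, -3.088]
ft_force: [0.8, -0.0, -0.7]
opening: 0.501
grip_force: 0.0
```

arm_command(
  rows=[
    [[-0.083,-0.168,0],0],
    [[-0.083,-0.168,0],0],
    [[-0.083,-0.168,0],0],
    [[-0.083,-0.168,0],0],
    [[-0.083,-0.168,0],0],
  ],
)

```text
t: 2.4
eef_pos: [445.1, 74.9, 214.9]
tcp_rot: [3.141, 0.001, -3.089]
ft_force: [1.1, 0.8, 0.3]
opening: 0.497
grip_force: 0.0
```

```bash
cat >> h.py <<'E'
A=.054; O=np.array([652,94.]); J=np.array([[np.cos(A),np.sin(A)],[-np.sin(A),np.cos(A)]])
def jig(p): return J@(np.array(p[:2])-O)
def st():
    s=state(); print("t",s["t"],"jig",jig(s["eef_pos"]).round(1),"z",round(s["eef_pos"][2],1),"rot",np.round(s["tcp_rot"],3),"F jig",(J@np.array(s["ft_force"])[:2]).round(1),np.round(s["ft_force"][2],1),"op",round(s["opening"],2))
E
python3 -c "from h import *;st()"
```

```text
t 2.4 jig [-207.6   -7.9] z 214.9 rot [ 3.141e+00  1.000e-03 -3.089e+00] F jig [1.1 0.8] 0.3 op 0.5
```

arm_command(
  rows=[
    [[-0.068,-0.132,0],0],
    [[-0.068,-0.132,0],0],
    [[0,0,0.19],0],
    [[0,0,0.19],0],
    [[0,0,0.19],0],
  ],
)

```text
t: 2.9
eef_pos: [482.1, 12.3, 71.0]
tcp_rot: [-3.141, 0.002, -3.089]
ft_force: [0.8, -0.8, -0.2]
opening: 0.499
grip_force: 0.0
```

arm_command(
  rows=[
    [[0,0,0.12],0],
    [[0,0,0.08],0],
    [[0,0,0.04],0],
    [[0,0,0],0],
    [[0,0,0],0],
  ],
)

```text
t: 3.4
eef_pos: [482.3, 12.8, 12.8]
tcp_rot: [-3.142, 0.001, -3.088]
ft_force: [-0.5, 0.3, -0.4]
opening: 0.498
grip_force: 0.0
```

```bash
python3 - <<'E'
from h import *
st(); im,d,K,T=cam("top"); P=cloud(d,K,T)
cv2.imwrite("pics/top1.png",cv2.resize(im[130:260,250:420],(680,520),interpolation=cv2.INTER_CUBIC)[...,::-1])
E
```

```text
t 3.4 jig [-173.8  -72. ] z 12.8 rot [-3.142e+00  1.000e-03 -3.088e+00] F jig [-0.5  0.3] -0.4 op 0.5
```

View pics/top1.png

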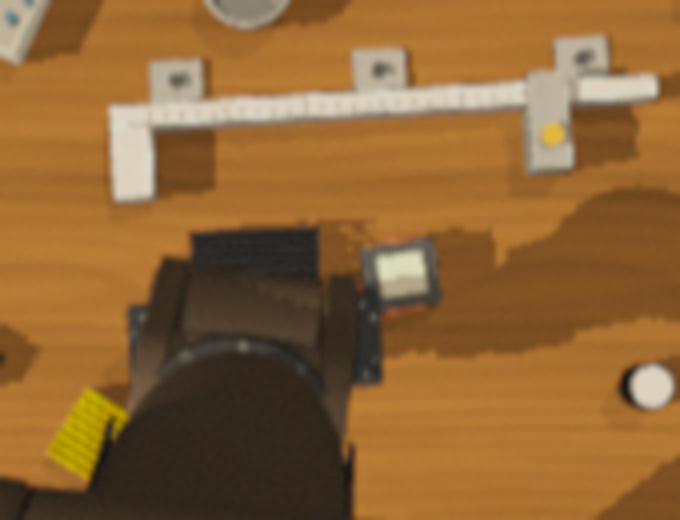

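The fingers are behind the sink (px 255,250) and clear of the transformer (px 400,270). Next I'll push towards the fence.

arm_command(
  rows=[
    [[-0.04,0,0],0],
    [[-0.04,0,0],0],
    [[-0.04,0,0],0],
    [[-0.04,0,0],0],
    [[-0.04,0,0],0],
  ],
)

```text
t: 3.95
eef_pos: [532.4, 15.5, 12.2]
tcp_rot: [3.141, -0.001, -3.088]
ft_force: [-4.1, 0.2, 3.0]
opening: 0.5
grip_force: 1.9
```

arm_command(
  rows=[
    [[-0.04,0,0],0],
    [[-0.04,0,0],0],
    [[-0.04,0,0],0],
    [[-0.04,0,0],0],
    [[-0.02,0,0],0],
  ],
)

```text
t: 4.45
eef_pos: [578.0, 17.9, 12.0]
tcp_rot: [-3.142, 0.001, -3.088]
ft_force: [-3.9, 0.3, 4.0]
opening: 0.502
grip_force: 1.9
```

```bash
python3 - <<'E'
from h import *
st(); im,d,K,T=cam("scene"); P=cloud(d,K,T)
cv2.imwrite("pics/scene1.png",cv2.resize(im[130:290,220:430],(787,600),interpolation=cv2.INTER_CUBIC)[...,::-1])
E
```

```text
t 4.45 jig [-78. -72.] z 12.0 rot [-3.142e+00  1.000e-03 -3.088e+00] F jig [-3.9  0.6] 4.0 op 0.5
```

View pics/scene1.png

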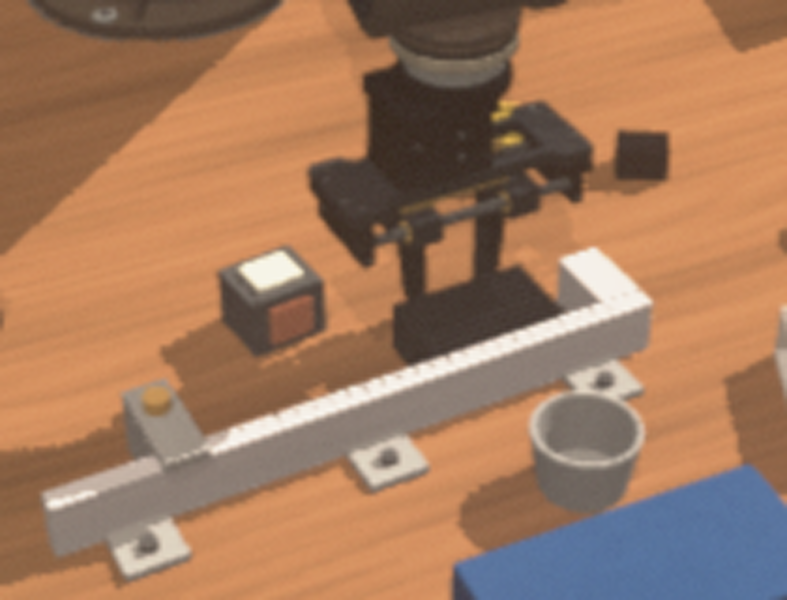

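The sink (px 470,310) is flat on the bench, square, and about 12 mm short of the fence. I'll close the rest slowly.

arm_command(
  rows=[
    [[-0.012,0,0],0],
    [[-0.012,0,0],0],
    [[-0.01,0,0],0],
    [[-0.006,0,0],0],
    [[0,0,0],0],
  ],
)

```text
t: 5.0
eef_pos: [587.1, 18.4, 12.1]
tcp_rot: [3.142, 0.001, -3.088]
ft_force: [-0.1, 0.9, 0.2]
opening: 0.499
grip_force: 0.0
```

arm_command(
  rows=[
    [[-0.006,0,0],0],
    [[-0.006,0,0],0],
    [[0,0,0],0],
    [[0,0,0],0],
    [[0,0,0],0],
  ],
)

```text
t: 5.5
eef_pos: [589.5, 18.5, 12.1]
tcp_rot: [3.142, -0.0, -3.088]
ft_force: [-3.2, -0.3, 2.7]
opening: 0.5
grip_force: 2.1
```

arm_command(
  rows=[
    [[-0.006,0,0],0],
    [[-0.004,0,0],0],
    [[0,0,0],0],
    [[0,0,0],0],
    [[0,0,0],0],
  ],
)

```text
t: 6.0
eef_pos: [589.4, 18.5, 12.1]
tcp_rot: [3.141, -0.006, -3.088]
ft_force: [-15.9, -2.9, 11.3]
opening: 0.499
grip_force: 8.2
```

The sink is seated with 16 N. I'll back off, shut the fingers and push once at the centre, so the sink lies flat whatever my yaw error is.

arm_command(
  rows=[
    [[0.04,0,0],0],
    [[0.02,0,0],0],
    [[0,-0.007,0],0],
    [[0,0,0],0],
    [[0,0,0],0],
  ],
  claw=0,
)

```text
t: 6.5
eef_pos: [577.8, 16.0, 12.1]
tcp_rot: [3.142, 0.001, -3.088]
ft_force: [0.1, -0.6, -0.2]
opening: 0.133
grip_force: 0.0
```

arm_command(
  rows=[
    [[0,0,0],0],
    [[-0.02,0,0],0],
    [[-0.02,0,0],0],
    [[-0.012,0,0],0],
    [[0,0,0],0],
  ],
)

```text
t: 7.0
eef_pos: [589.5, 16.8, 12.0]
tcp_rot: [3.141, -0.003, -3.088]
ft_force: [-5.3, -2.0, 4.9]
opening: 0.006
grip_force: 2.8
```

arm_command(
  rows=[
    [[-0.006,0,0],0],
    [[-0.004,0,0],0],
    [[-0.004,0,0],0],
    [[0,0,0],0],
    [[0,0,0],0],
  ],
)

```text
t: 7.5
eef_pos: [589.5, 16.9, 12.1]
tcp_rot: [3.141, -0.01, -3.088]
ft_force: [-21.5, -3.7, 16.8]
opening: 0.003
grip_force: 11.0
```

The sink is flat against the fence (21 N). Now I'll back off, rise and travel to behind the stop.

arm_command(
  rows=[
    [[0.04,0,0],0],
    [[0.04,0,0],0],
    [[0,0,-0.18],0],
    [[0,0,-0.18],0],
    [[0,0,-0.12],0],
  ],
)

```text
t: 8.0
eef_pos: [574.3, 15.9, 134.8]
tcp_rot: [-3.141, 0.003, -3.088]
ft_force: [0.6, -0.3, -0.5]
opening: 0.005
grip_force: 0.0
```

arm_command(
  rows=[
    [[-0.03,-0.18,0],0],
    [[-0.03,-0.18,0],0],
    [[-0.03,-0.18,0],0],
    [[-0.03,-0.18,0],0],
    [[-0.03,-0.18,0],0],
  ],
)

```text
t: 8.5
eef_pos: [623.4, -208.6, 132.1]
tcp_rot: [-3.142, 0.001, -3.088]
ft_force: [0.6, -0.3, 0.7]
opening: 0.009
grip_force: 0.0
```

```bash
cat > m.py <<'E'
from h import *
st()
for n in("top","scene"):
    im,d,K,T=cam(n); P=cloud(d,K,T); X,Y,Z=[P[...,i] for i in range(3)]
    j=(P[...,:2]-O)@J.T
    def rect(name,m):
        p=j[m].astype(np.float32)
        if len(p)<15: print(name,len(p)); return
        r=cv2.minAreaRect(p); print(n,name,len(p),np.round(r[0],1),np.round(r[1],1),round(r[2],1),"mean",p.mean(0).round(1))
    dk=im.max(-1)<70
    rect("sink",(j[...,0]>-80)&(j[...,0]<-3)&(j[...,1]<5)&(j[...,1]>-150)&(Z>28)&(Z<42)&dk)
    rect("slide",(j[...,0]>-60)&(j[...,0]<-3)&(j[...,1]<-80)&(j[...,1]>-350)&(Z>43)&(Z<53)&~dk)
    rect("trafo",(j[...,0]<-75)&(j[...,0]>-170)&(j[...,1]<-140)&(j[...,1]>-240)&(Z>35)&(Z<56))
    cv2.imwrite(f"pics/{n}_m.png",im[...,::-1])
E
python3 m.py
```

```text
t 8.5 jig [ -44.9 -300.6] z 132.1 rot [-3.142e+00  1.000e-03 -3.088e+00] F jig [ 0.6 -0.3] 0.7 op 0.01
top sink 264 [-29.6 -73. ] [52.8 96.5] 0.7 mean [-30.7 -72.9]
slide 0
top trafo 313 [-126.5 -185.7] [57.3 56.2] 5.1 mean [-126.3 -184.6]
sink 3
scene slide 139 [ -27.  -304.3] [47.4 30.1] 0.2 mean [ -23.2 -306.1]
scene trafo 327 [-122. -184.] [54.4 57.6] 5.8 mean [-117.6 -186.3]
```

The stop's centre is at jig y about -304, so its back face is about -319. I'll go down behind it.

arm_command(
  rows=[
    [[-0.034,-0.1,0],0],
    [[-0.034,-0.1,0],0],
    [[0,0,0.16],0],
    [[0,0,0.16],0],
    [[0,0,0.08],0],
  ],
)

```text
t: 9.1
eef_pos: [641.5, -254.6, 28.6]
tcp_rot: [3.139, -0.003, -3.088]
ft_force: [-1.0, 0.3, 0.6]
opening: 0.006
grip_force: 0.0
```

arm_command(
  rows=[
    [[0,0,0.05],0],
    [[0,0,0.02],0],
    [[0,0,0],0],
    [[0,0.02,0],0],
    [[0,0.02,0],0],
  ],
)

```text
t: 9.6
eef_pos: [642.8, -245.6, 15.9]
tcp_rot: [-3.141, 0.002, -3.088]
ft_force: [0.4, 0.0, 0.3]
opening: 0.001
grip_force: 0.0
```

```bash
python3 - <<'E'
from h import *
st(); im,d,K,T=cam("scene")
cv2.imwrite("pics/scene2.png",cv2.resize(im[150:290,210:400],(760,560),interpolation=cv2.INTER_CUBIC)[...,::-1])
E
```

```text
t 9.6 jig [ -27.5 -338.6] z 15.9 rot [-3.141e+00  2.000e-03 -3.088e+00] F jig [0.4 0. ] 0.3 op 0.0
```

View pics/scene2.png

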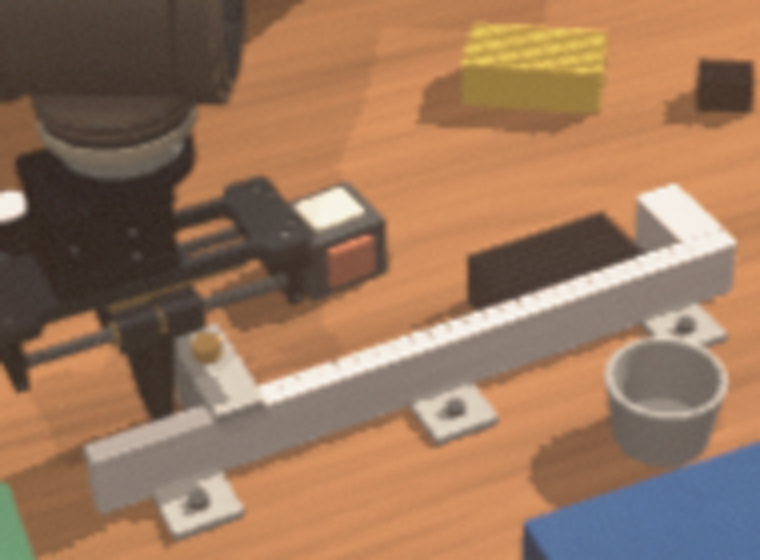

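The fingers stand behind the stop (px 160,390), and the sink lies along the fence (px 550,260). Next I'll push the stop.

arm_command(
  rows=[
    [[0,0.02,0],0],
    [[0,0.03,0],0],
    [[0,0.04,0],0],
    [[0,0.04,0],0],
    [[0,0.04,0],0],
  ],
)

```text
t: 10.15
eef_pos: [640.2, -202.5, 14.9]
tcp_rot: [-3.141, 0.001, -3.088]
ft_force: [-0.0, -2.6, 3.3]
opening: 0.004
grip_force: 1.3
```

arm_command(
  rows=[
    [[0,0.04,0],0],
    [[0,0.04,0],0],
    [[0,0.04,0],0],
    [[0,0.04,0],0],
    [[0,0.04,0],0],
  ],
)

```text
t: 10.65
eef_pos: [637.4, -152.6, 14.6]
tcp_rot: [3.142, 0.0, -3.088]
ft_force: [1.5, -2.3, 2.2]
opening: 0.005
grip_force: 1.3
```

arm_command(
  rows=[
    [[0,0.04,0],0],
    [[0,0.04,0],0],
    [[0,0.04,0],0],
    [[0,0.03,0],0],
    [[0,0.02,0],0],
  ],
)

```text
t: 11.15
eef_pos: [635.1, -110.2, 14.6]
tcp_rot: [3.141, -0.0, -3.088]
ft_force: [1.1, -1.9, 2.1]
opening: 0.003
grip_force: 1.2
```

```bash
python3 -c "from h import *;st()"
```

```text
t 11.15 jig [ -27.9 -203. ] z 14.6 rot [ 3.141 -0.    -3.088] F jig [ 1.  -1.9] 2.1 op 0.0
```

arm_command(
  rows=[
    [[0,0.026,0],0],
    [[0,0.026,0],0],
    [[0,0.026,0],0],
    [[0,0.02,0],0],
    [[0,0.016,0],0],
  ],
)

```text
t: 11.65
eef_pos: [633.6, -82.1, 14.6]
tcp_rot: [3.141, -0.0, -3.088]
ft_force: [1.8, -2.5, 1.5]
opening: 0.004
grip_force: 1.2
```

arm_command(
  rows=[
    [[0,0.014,0],0],
    [[0,0.014,0],0],
    [[0,0.014,0],0],
    [[0,0.014,0],0],
    [[0,0.014,0],0],
  ],
)

```text
t: 12.15
eef_pos: [632.7, -65.0, 14.6]
tcp_rot: [-3.142, 0.0, -3.088]
ft_force: [1.7, -3.5, 2.1]
opening: 0.004
grip_force: 2.0
```

```bash
python3 m.py; python3 - <<'E'
import cv2
im=cv2.imread("pics/scene_m.png"); cv2.imwrite("pics/scene3.png",cv2.resize(im[150:290,210:400],(760,560),interpolation=cv2.INTER_CUBIC))
E
```

```text
t 12.15 jig [ -27.8 -157.7] z 14.6 rot [-3.142  0.    -3.088] F jig [ 1.5 -3.5] 2.1 op 0.0
top sink 131 [-29.5 -44.2] [48.4 51.7] 88.5 mean [-29.8 -43.6]
slide 0
trafo 0
scene sink 180 [-30.6 -87.4] [ 41.9 126.4] 3.5 mean [-31. -75.]
scene slide 76 [ -22.2 -136.9] [42.4 49.3] 13.5 mean [ -14.3 -133.6]
scene trafo 34 [-113.8 -190.4] [70.2 22.3] 52.0 mean [-113.8 -184.6]
```

View pics/scene3.png

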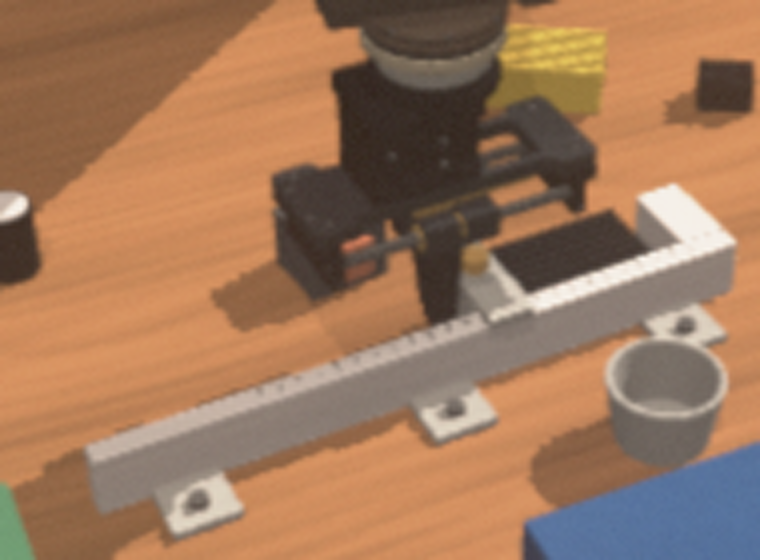

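The stop (px 490,290) has met the sink, which sits flush along the fence with about 15 mm left to the end stop. I'll keep going slowly.

arm_command(
  rows=[
    [[0,0.012,0],0],
    [[0,0.012,0],0],
    [[0,0.012,0],0],
    [[0,0.008,0],0],
    [[0,0.006,0],0],
  ],
)

```text
t: 12.75
eef_pos: [632.0, -52.3, 14.6]
tcp_rot: [3.141, -0.0, -3.088]
ft_force: [0.5, -3.5, -0.1]
opening: 0.004
grip_force: 1.9
```

arm_command(
  rows=[
    [[0,0.006,0],0],
    [[0,0.004,0],0],
    [[0,0.004,0],0],
    [[0,0,0],0],
    [[0,0,0],0],
  ],
)

```text
t: 13.25
eef_pos: [631.8, -48.9, 14.5]
tcp_rot: [3.141, -0.0, -3.088]
ft_force: [-0.7, -1.8, -0.3]
opening: 0.006
grip_force: 0.9
```

arm_command(
  rows=[
    [[0,0.004,0],0],
    [[0,0.004,0],0],
    [[0,0,0],0],
    [[0,0,0],0],
    [[0,0,0],0],
  ],
)

```text
t: 13.75
eef_pos: [631.7, -47.0, 14.6]
tcp_rot: [3.141, -0.0, -3.088]
ft_force: [0.3, -3.0, 0.7]
opening: 0.006
grip_force: 1.2
```

arm_command(
  rows=[
    [[0,0.004,0],0],
    [[0,0.004,0],0],
    [[0,0,0],0],
    [[0,0,0],0],
    [[0,0,0],0],
  ],
)

```text
t: 14.25
eef_pos: [631.7, -46.6, 14.6]
tcp_rot: [-3.14, 0.0, -3.088]
ft_force: [-1.7, -14.4, -1.0]
opening: 0.008
grip_force: 6.9
```

The stop has hit solid. I'll give it one more firm millimetre, then back off and look.

arm_command(
  rows=[
    [[0,0.004,0],0],
    [[0,0,0],0],
    [[0,0,0],0],
    [[0,-0.02,0],0],
    [[0,-0.06,0],0],
  ],
)

```text
t: 14.75
eef_pos: [632.6, -63.5, 14.6]
tcp_rot: [3.141, -0.0, -3.087]
ft_force: [0.9, 1.1, -0.4]
opening: 0.011
grip_force: 0.0
```

arm_command(
  rows=[
    [[0,0,-0.18],0],
    [[0,0,-0.18],0],
    [[0,0,-0.18],0],
    [[0,-0.18,0],0],
    [[0,-0.18,0],0],
  ],
)

```text
t: 15.25
eef_pos: [638.1, -154.6, 151.7]
tcp_rot: [-3.141, 0.003, -3.086]
ft_force: [0.9, -0.1, 0.1]
opening: 0.003
grip_force: 0.0
```

arm_command(
  rows=[
    [[0,-0.18,0],0],
    [[0,-0.18,0],0],
    [[0,-0.18,0],0],
    [[0,0,0],0],
    [[0,0,0],0],
  ],
)

```text
t: 15.75
eef_pos: [644.1, -289.8, 149.1]
tcp_rot: [3.141, -0.0, -3.09]
ft_force: [-0.2, 0.2, 0.1]
opening: 0.004
grip_force: 0.0
```

```bash
python3 m.py; python3 - <<'E'
import cv2,numpy as np
a=cv2.imread("pics/scene_m.png")[180:260,290:410]; b=cv2.imread("pics/top_m.png")[130:210,260:380]
cv2.imwrite("pics/fin.png",cv2.resize(np.vstack([a,b]),(450,600),interpolation=cv2.INTER_CUBIC))
E
```

```text
t 15.75 jig [ -28.6 -382.8] z 149.1 rot [ 3.141 -0.    -3.09 ] F jig [-0.1  0.2] 0.1 op 0.0
top sink 264 [-29.6 -50.9] [95.  52.9] 89.9 mean [-30.3 -51. ]
top slide 115 [ -27.5 -115.3] [30.3 46.8] 87.3 mean [ -27.3 -115.7]
top trafo 315 [-126.2 -185.5] [55.6 56.3] 5.5 mean [-126.6 -185.1]
sink 0
scene slide 117 [ -26.7 -114.4] [47.5 30.4] 0.9 mean [ -23.5 -116.8]
scene trafo 336 [-121.9 -184.3] [57. 57.] 5.9 mean [-117.3 -185.8]
```

View pics/fin.png

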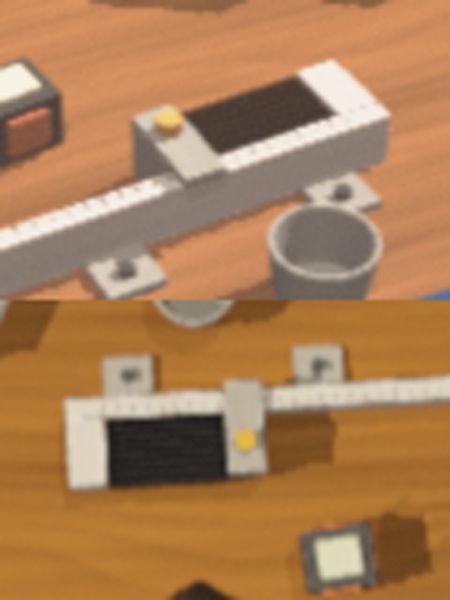

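Both views show the sink (bottom px 165,450) closed up between the stop and the end stop and flush with the fence. The stop's face is at jig y about -100, and the transformer hasn't moved. I'm handing it in.

```bash
python3 -c "from h import *;print(env.job_done())"
```

```text
the job is handed in; nothing more can be done
None
```

I pushed the heat sink flat against the long fence and closed the sliding stop up on it against the end stop. The final pictures show no visible gap, the transformer measured unmoved, and the job was handed in at about 16 s of the 48 s allowed.

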